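# Fetch a drawer from a push-to-open dry box into the job kit tray

## Task

Fetch the drawer that holds the transformer out of the dry box and set it level in the free left half of the black kit tray, transformer still inside. The box's door has no handle: press its free side in until the catch lets go and it springs ajar, then swing it open at least square to the front of the box and leave it standing open for the next kit. Slide the drawer right out onto the bench by its knob and let go (the knob is for sliding, not for lifting), then take it by its sides and carry it without tipping it; the other drawer stays in the box as it is.

Things in the scene. Friction and masses are not known exactly. Their poses are not given: they have to be found in the camera images.
- drybox: Low grey box fixed to the bench, 145 mm deep, 177 wide, 68 high, clear pane in its roof. Origin: middle of its front edge, on the bench; x to its back, y to its left (hinge side), z up. Turned up to 0.2 rad. Its floor is 6 mm up; two drawers stand side by side behind the door, middles at y = +49 and -20 mm, in either order. The roof begins at x = 0.
- drybox_door (a joint): Door angle, rad: 0 shut, 1.57 square to the front, stop at 2.2; opens to the front and the box's left. A clear-fronted pan 177 mm wide and 42 deep, 3 to 68 mm above the bench; shut it covers x = -47 to -5 mm in the box's frame. The 33 mm at its free side (box's right) are solid. Once ajar it swings with light friction, stays where left and does not catch again.
- door_press (a point): Where to press: on the front face of the door's free side, 16 mm from the free edge, 42 mm above the bench, 160 mm from the hinge axis; moves with the door. A rubber pad 22 mm across, centred 6 mm lower, marks it. 4 to 6 N moves it in: the catch frees after about 3 mm, hard stop at 6 mm.
- plunger: Sprung steel pin of the catch, 9 mm thick, 20 mm above the bench behind the door's free side; origin: its tip. When the catch is freed and the pressing finger draws back, it pushes the door 48 mm out, and the door drifts on to 0.3 to 0.4 rad, so that 45 to 60 mm lie open between the box and the back of the free side. Strike and pin lie lower than 30 mm above the bench: reach behind the door above that.
- door_hinge (a point): On the door's vertical hinge axis, 42 mm above the bench, at the box's front left corner (x = -2.5, y = +88.5 mm in the box's frame). The door's flat back lies 2.5 mm in front of this axis when shut and turns about it.
- drawer_a: Grey open-topped drawer with the transformer in it: 112 mm long (x), 60 wide (y), 40 high, walls 2.5 mm, about 0.5 kg laden. Origin: middle of its underside; its front with the knob is to -x. In the box its front is 1 to 6 mm behind the box's front edge; it slides out along the box's -x and steps down 6 mm to the bench as it leaves.
- knob_a: Steel knob of drawer_a: round head 17 mm across and 16 long, axis along the drawer's x, on a 9 mm stem. Origin: centre of the head, 24 mm before the drawer's front and 32 mm above its underside (38 mm above the bench while in the box). It stands clear in front of the roof once the door is open.
- transformer: Small dark transformer with yellow ends, 30 x 56 x 30 mm, lying loose in drawer_a, long side along it. Origin: middle of its underside.
- drawer_b: The other drawer in the box, like drawer_a but with two small white pin headers in it. Origin as for drawer_a. To be left where it is.
- kit_tray: Shallow black open tray fixed to the bench, 200 mm (x) by 220 (y) outside, rim 22 mm high, walls and floor 4 mm. Origin: middle of its underside; x away from the robot, y to its left. A round 76 mm parts dish stands in its right half; the left half (y from 0 to +106 mm) is free for the drawer: lengthwise along x, middle at about y = +50 mm.

How it is judged:
By the outcome, as a careful person would: the job done as asked, in the order asked, and still so for the second after the job is handed in, with the robot touching nothing.
It also fails if it takes over 69 s, if anything falls off the work surface, if the arm or the gripper's body presses on something with over 40 N, if the wrist force passes 120 N, or if a joint passes its speed limit or range.

## Robot

A 7-joint arm with a two-finger parallel gripper is mounted at the origin on a cart in front of the work surface, level with it; the furniture and walls round the work are solid. World frame = base frame: x ahead of the robot, y to its left, z up, the work surface at z = 0. Lengths are in m, angles in rad, forces in N, time in s.
With the tool pointing down it reaches from about 0.4 to 0.75 m from the base axis. Payload 19.5 kg.
Tool frame: the origin (TCP) lies between the finger pads; the fingertips stand robot.tip_reach ahead of it and the grasp point (between the pads) lies 11 mm behind it (robot.tip_reach is the distance from the TCP to the fingertips, in m); z points along the fingers, y is the direction in which the jaws open and shut (so a half turn about z gives the same grasp; the last joint's range is limited). The gripper opens to 85 mm and grips with 20 to 120 N. Pads are 22 mm wide; open, the fingers measure 114 mm over their backs; the gripper's body (76 mm by 85 mm) begins 54 mm behind the grasp point. The pads swing forward as they close: fully open they stand 13 mm farther back than shut.
Start: joints at [-1.333, 0.707, -0.028, 1.485, 0.022, 0.951, -0.075], TCP at [0.159, 0.553, 0.239] pointing down, gripper open.
Joint ranges: [-2.71, 2.71], [-0.32, 2.16], [-1.57, 1.52], [0, 2.45], [-1.46, 4.6], [0, 2.02], [-2.83, 2.83]. Speed limits (rad/s): [1.89, 1.89, 2.57, 2.57, 3.01, 3.01, 3.01].

## Interface

Orientations are given as a unit quaternion [x, y, z, w].
In Python, from rig import robot gives the robot as it stands.
- The arm moves only by the tool move_arm, never from a script. Its argument "steps" is a list of rows, each an object of numbers: "tx", "ty", "tz": the shift along the tool's x, y, z in units of 50 mm (1.0 is 50 mm); "rx", "ry", "rz": the turn, a rotation vector about the tool's x, y, z in units of 5 degrees (1.0 is 5 degrees). In form: [{"tx": .., "ty": .., "tz": .., "rx": .., "ry": .., "rz": ..}, ...]. A call has 1 to 10 rows; each row is the pose to reach, as a shift and turn from the pose commanded when the call began, along the tool's axes at that moment; what a row does not reach only later rows make up. A row lasts 1/10 s, in which the tool goes at most 50 mm and 8.59 degrees, less where a joint would pass 70% of its speed; a pose out of reach is approached as far as the arm can. A call with a gripper value outside its range is refused whole. "jaw" is the finger opening in mm, from 0 to 85.4, set as the call begins (left out, the last holds). The fingers move at their own pace and stop on an object; "force" is the grip in N (left out, the last holds). Time passes only in rows, so rows that repeat a pose let the fingers close. It gives the time, the measured TCP pose, the force and the opening at its end, in the units of the state.
- robot.get_obs(): the state, without advancing time (a new reading comes with each control period).
- robot.get_image(name): name is "side" or "top"; returns a dict with "pixels" (400x640x3 uint8, red, green, blue), "depth" (400x640 float32, m along the optical axis (not along the pixel's ray), 0 where there is no reading), "fov_y" (degrees; the focal length in pixels is half the picture's height over the tangent of half this angle, whatever the lens; pixels are square), "cx", "cy" (the principal point, pixels), "R" (3x3) and "t" (3): a world point X has camera coordinates R X + t. Camera axes: x right, y down, z forward; pixel columns grow to the right and rows downward; lengths in m; the calibration is good to about 2 mm. A picture is of the moment at which its call begins.
- robot.sign_off(): hands the job in, once; it reports no verdict.
Trained networks look in the newest picture that a camera, given by its name, has taken for a name from the list of things; names that differ only in an ending like _2 or _b are one class to them, and where a whole thing is asked for, a point or a joint stands for the part that bears it (a point fixed in the world has none). Each returns a list of dicts, best first, with "confidence" (0 to 1); they miss things now and then, are a little off and sometimes report something else, mostly with a low value. They report only what shows in the picture. A call takes as long as a camera call.
- robot.boxes_of(camera, query): "rect" ([left, top, width, height] in pixels, round what is visible of it).
- robot.trace(camera, query): "region" (400x640 bool, what is visible of it) and "rect" ([left, top, width, height] in pixels, round what is visible of it).
The state is a dict: "time": time; "qpos": joint angles; "dq": joint speeds; "tau": joint torques, N m; "tool_pos": TCP position; "orientation": TCP orientation; "force": force on the tool from outside, world axes, zero at the start; "ft_torque": the same for the moment, N m; "finger_gap": opening from 0.0 (shut) to 1.0 (fully open).
Only numpy, scipy, OpenCV 4.12 (cv2) and the standard library are available. Lean on these libraries where they do the work, as an engineer would, in place of code of your own. Each camera call takes 0.05 s, during which the arm holds its last target. There are 200 camera calls.

## Working session

There is one attempt and no reset: what is moved stays moved. The work goes in short steps, Python scripts to look and compute and a tool call to move; the robot and the scene stay as the last step left them, time stands still between calls to the robot, and variables do not carry over. Pictures are saved under pics/ and viewed, about 8 in all and at most 12, crops included, and the job is handed in when it is done.

Besides the shell and the picture viewer there is one more tool, called after "Request:" as name(argument=value, ...) on one line, values as JSON. move_arm: Moves the arm, as the interface text tells. Its arguments: {"type":"object","properties":{"steps":{"type":"array","items":{"type":"object","properties":{"tx":{"type":"number"},"ty":{"type":"number"},"tz":{"type":"number"},"rx":{"type":"number"},"ry":{"type":"number"},"rz":{"type":"number"}}}},"jaw":{"type":"number"},"force":{"type":"number"}},"required":["steps"]}

```bash
ls; mkdir -p pics
python3 - <<'E'
from rig import robot
import cv2,numpy as np
o=robot.get_obs();print({k:(np.round(v,3).tolist() if not np.isscalar(v) else v) for k,v in o.items()},robot.tip_reach)
ims=[]
for n in("top","side"):
    d=robot.get_image(n);ims.append(d["pixels"]);print(n,d["fov_y"],d["cx"],d["cy"],np.round(d["R"],4).tolist(),np.round(d["t"],4).tolist())
    cv2.imwrite(f"pics/{n}0.png",d["pixels"][:,:,::-1])
    for q in("drybox","drybox_door","door_press","drawer_a","knob_a","transformer","kit_tray","door_hinge"):
        print(q,[(np.round(b["rect"]).tolist(),round(b["confidence"],2)) for b in robot.boxes_of(n,q)][:3])
E
```

```text
pics
{'time': 0.0, 'qpos': [-1.333, 0.707, -0.028, 1.485, 0.022, 0.951, -0.075], 'dq': [-0.0, -0.001, 0.0, 0.001, -0.001, -0.002, 0.001], 'tau': [0.0, -88.321, 1.235, -23.616, 0.017, 0.007, -0.0], 'tool_pos': [0.159, 0.552, 0.239], 'orientation': [0.139, 0.99, -0.001, -0.0], 'force': [0.066, 0.5, -0.517], 'ft_torque': [0.022, -0.052, 0.026], 'finger_gap': 1.0031669741128324} 0.008
top 52.58396142226352 325.4029451690514 201.04117049791725 [[-0.0296, -0.9992, 0.028], [-0.9974, 0.0276, -0.0672], [0.0664, -0.0299, -0.9973]] [-0.0336, 0.6111, 0.9076]
drybox [([229.0, 122.0, 93.0, 96.0], 0.58)]
drybox_door [([236.0, 188.0, 83.0, 28.0], 0.68)]
door_press [([238.0, 187.0, 81.0, 28.0], 0.86)]
drawer_a [([237.0, 187.0, 85.0, 32.0], 0.23)]
knob_a []
transformer []
kit_tray [([358.0, 195.0, 106.0, 95.0], 0.62)]
door_hinge [([237.0, 187.0, 85.0, 34.0], 0.31)]
side 57.54269613719035 322.7019965674375 203.85028134856796 [[-0.8687, -0.4953, -0.0117], [-0.3088, 0.5598, -0.7689], [0.3874, -0.6643, -0.6392]] [0.4895, 0.2444, 0.6472]
drybox [([205.0, 182.0, 114.0, 88.0], 0.7), ([260.0, 196.0, 59.0, 77.0], 0.18)]
drybox_door [([262.0, 193.0, 58.0, 77.0], 0.83)]
door_press [([259.0, 194.0, 57.0, 79.0], 0.82)]
drawer_a [([262.0, 196.0, 56.0, 70.0], 0.45)]
knob_a []
transformer [([335.0, 153.0, 94.0, 65.0], 0.28)]
kit_tray [([333.0, 152.0, 97.0, 64.0], 0.55)]
door_hinge [([263.0, 197.0, 54.0, 72.0], 0.77)]
```

Run:
```python
import cv2,numpy as np
a=cv2.imread("pics/top0.png");b=cv2.imread("pics/side0.png")
A=cv2.resize(a[100:300,210:480],(800,593),interpolation=cv2.INTER_CUBIC)
cv2.imwrite("pics/v1.png",A)
cv2.imwrite("pics/v2.png",cv2.resize(b[130:290,190:440],(800,512),interpolation=cv2.INTER_CUBIC))
```

```text
(no output)
```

View pics/v1.png

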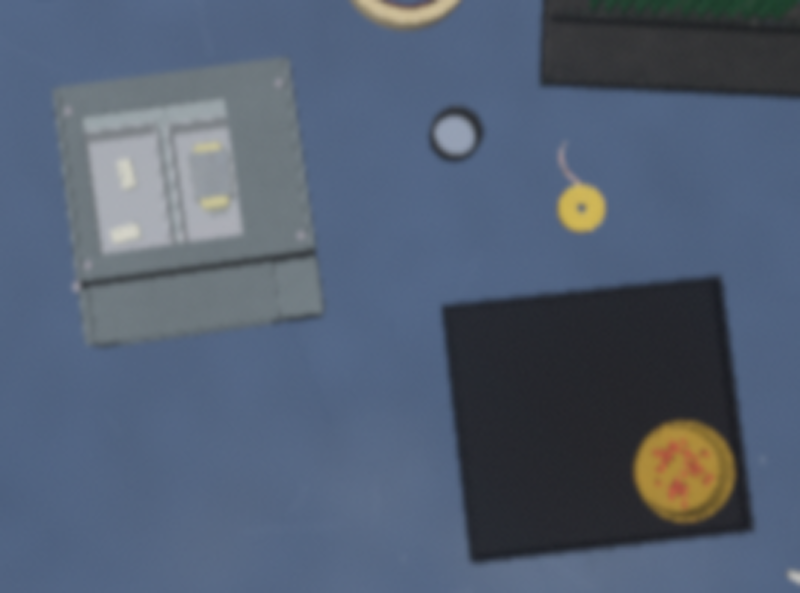

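View pics/v2.png

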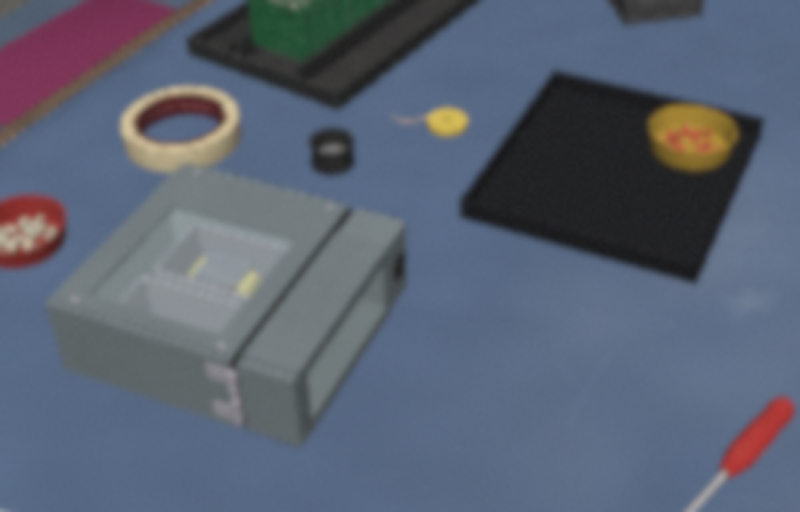

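```bash
cat > h.py <<'E'
from rig import robot
import cv2,numpy as np
def world(d,u,v,z=None,dep=None):
    """pixels -> world, on the plane z, or with the depth"""
    f=200/np.tan(np.radians(d["fov_y"]/2));u=np.asarray(u,float);v=np.asarray(v,float)
    ray=np.stack([(u-d["cx"])/f,(v-d["cy"])/f,np.ones_like(u)],-1)
    R=np.array(d["R"]);t=np.array(d["t"]);C=-R.T@t;w=ray@R
    s=dep[...,None] if dep is not None else ((z-C[2])/w[...,2])[...,None]
    return C+s*w
def cloud(d):
    v,u=np.mgrid[:400,:640];W=world(d,u,v,dep=d["depth"]);W[d["depth"]==0]=np.nan;return W
def grip():
    o=robot.get_obs();q=o["orientation"]
    from scipy.spatial.transform import Rotation as Ro
    return o,Ro.from_quat(q).as_matrix()
E
python3 - <<'E'
from h import *
d=robot.get_image("top");W=cloud(d);print("nan",np.isnan(W[...,2]).mean())
px=d["pixels"].astype(int)
print("bench z",np.nanmedian(W[300:320,250:330,2]))
def rect(m,z,name):
    m=m.astype(np.uint8);n,l,s,c=cv2.connectedComponentsWithStats(m)
    i=1+np.argmax(s[1:,4]);cs,_=cv2.findContours((l==i).astype(np.uint8),0,1)
    P=world(d,cs[0][:,0,0],cs[0][:,0,1],z)[:,:2]
    r=cv2.minAreaRect((P*1000).astype(np.float32));print(name,s[i],r,np.round(cv2.boxPoints(r)).tolist())
win=np.zeros((400,640),bool);win[105:230,215:330]=1
z=W[...,2];print("roof z",np.nanmedian(z[125:140,250:300]))
rect(win&(z>.05)&(z<.085),.068,"box+door")
t=np.zeros((400,640),bool);t[185:300,350:475]=1
rect(t&(px.max(2)<75),.022,"tray dark")
rect(t&(z>.012),.022,"tray height")
# transformer, headers: yellow
hsv=cv2.cvtColor(d["pixels"],cv2.COLOR_RGB2HSV);y=(hsv[...,0]>18)&(hsv[...,0]<40)&(hsv[...,1]>60)&win
v,u=np.nonzero(y);print("yellow",world(d,u,v,.03)[:,:2].mean(0),len(u),u.min(),u.max(),v.min(),v.max())
# door gap: dark row line
g=d["pixels"].mean(2)
for u in range(245,312,8):
    v=183+np.argmin(g[183:203,u]);print(u,v,np.round(world(d,u,v,.068)*1000)[:2],end=" ")
E
```

```text
nan 0.00408984375
bench z 0.0018259885325445646
roof z 0.06723412773424664
box+door [ 228  120   92   97 7095] ((682.9158935546875, 64.27147674560547), (193.2978515625, 180.3787078857422), 6.480981826782227) [[577.0, 143.0], [597.0, -36.0], [789.0, -14.0], [769.0, 165.0]]
tray dark [ 360  194  104   95 7226] ((513.928955078125, -244.80442810058594), (197.08241271972656, 218.80084228515625), 4.44862174987793) [[407.0, -143.0], [424.0, -362.0], [621.0, -346.0], [604.0, -128.0]]
tray height [360 193 105  98 830] ((512.8314819335938, -245.46530151367188), (199.6378936767578, 220.67747497558594), 4.469644546508789) [[405.0, -143.0], [422.0, -363.0], [621.0, -348.0], [604.0, -128.0]]<stdin>:18: RuntimeWarning: Mean of empty slice.
  ret = um.true_divide(
Traceback (most recent call last):
ValueError: zero-size array to reduction operation minimum which has no identity
```

Request:
move_arm(steps=[{"tx": -10.86,"ty": -8.82,"tz": 1.0,"rz": -4.49},{"tx": -10.86,"ty": -8.82,"tz": 1.0,"rz": -4.49},{"tx": -10.86,"ty": -8.82,"tz": 1.0,"rz": -4.49},{"tx": -10.86,"ty": -8.82,"tz": 1.0,"rz": -4.49},{"tx": -10.86,"ty": -8.82,"tz": 1.0,"rz": -4.49},{"tx": -10.86,"ty": -8.82,"tz": 1.0,"rz": -4.49},{"tx": -10.86,"ty": -8.82,"tz": 1.0,"rz": -4.49},{"tx": -10.86,"ty": -8.82,"tz": 1.0,"rz": -4.49},{"tx": -10.86,"ty": -8.82,"tz": 1.0,"rz": -4.49},{"tx": -10.86,"ty": -8.82,"tz": 1.0,"rz": -4.49}], jaw=0)

```text
invalid input
```

Request:
move_arm(steps=[{"tx": -0.78,"ty": -0.63,"tz": 0.1,"rz": -1},{"tx": -1.56,"ty": -1.26,"tz": 0.2,"rz": -2},{"tx": -2.34,"ty": -1.89,"tz": 0.3,"rz": -3},{"tx": -3.12,"ty": -2.52,"tz": 0.4,"rz": -4},{"tx": -3.9,"ty": -3.15,"tz": 0.5,"rz": -4.49},{"tx": -4.68,"ty": -3.78,"tz": 0.6,"rz": -4.49},{"tx": -5.46,"ty": -4.41,"tz": 0.7,"rz": -4.49},{"tx": -6.24,"ty": -5.04,"tz": 0.8,"rz": -4.49},{"tx": -7.02,"ty": -5.67,"tz": 0.9,"rz": -4.49},{"tx": -7.8,"ty": -6.3,"tz": 1.0,"rz": -4.49}], jaw=0, force=40)

```text
invalid input
```

Request:
move_arm(steps=[{"tx": -0.78,"ty": -0.63,"tz": 0.1,"rx": 0,"ry": 0,"rz": -1},{"tx": -1.56,"ty": -1.26,"tz": 0.2,"rx": 0,"ry": 0,"rz": -2},{"tx": -2.34,"ty": -1.89,"tz": 0.3,"rx": 0,"ry": 0,"rz": -3},{"tx": -3.12,"ty": -2.52,"tz": 0.4,"rx": 0,"ry": 0,"rz": -4}], jaw=0, force=40)

```text
time: 1.35
tool_pos: [0.2738, 0.388, 0.2194]
orientation: [-0.037, 0.999, 0.0, 0.0]
force: [1.8, 0.6, 0.8]
finger_gap: 0.336
```

Request:
move_arm(steps=[{"tx": -0.51,"ty": -0.86,"tz": 0.1,"rx": 0,"ry": 0,"rz": -0.49},{"tx": -1.03,"ty": -1.71,"tz": 0.2,"rx": 0,"ry": 0,"rz": -0.49},{"tx": -1.54,"ty": -2.57,"tz": 0.4,"rx": 0,"ry": 0,"rz": -0.49},{"tx": -2.05,"ty": -3.43,"tz": 0.6,"rx": 0,"ry": 0,"rz": -0.49},{"tx": -2.56,"ty": -4.29,"tz": 0.8,"rx": 0,"ry": 0,"rz": -0.49},{"tx": -3.08,"ty": -5.14,"tz": 1.0,"rx": 0,"ry": 0,"rz": -0.49},{"tx": -3.59,"ty": -6.0,"tz": 1.2,"rx": 0,"ry": 0,"rz": -0.49},{"tx": -4.1,"ty": -6.86,"tz": 1.4,"rx": 0,"ry": 0,"rz": -0.49},{"tx": -4.61,"ty": -7.72,"tz": 1.6,"rx": 0,"ry": 0,"rz": -0.49},{"tx": -5.126,"ty": -8.574,"tz": 1.8,"rx": 0,"ry": 0,"rz": -0.49}])

```text
time: 2.35
tool_pos: [0.5549, -0.016, 0.1307]
orientation: [-0.056, 0.998, -0.0, 0.0]
force: [1.8, 1.8, 0.8]
finger_gap: 0.002
```

Run:
```python
from h import *
d=robot.get_image("side");o,R=grip();print(o["tool_pos"],R.round(4).tolist(),o["force"])
px=d["pixels"];rx=cv2.resize(px[120:300,180:430],(800,576),interpolation=cv2.INTER_CUBIC)
cv2.imwrite("pics/v3.png",rx[:,:,::-1])
d=robot.get_image("top");W=cloud(d);hsv=cv2.cvtColor(d["pixels"],cv2.COLOR_RGB2HSV)
# gripper footprint near the tip vs z
T=np.array(o["tool_pos"]);L=(W-T)@R
```

```text
[ 0.55757406 -0.02409803  0.12895182] [[-0.9946, -0.104, 0.0004], [-0.104, 0.9946, -0.0045], [0.0, -0.0045, -1.0]] [ -1.6952602  -12.85640344  -3.91040069]
```

View pics/v3.png

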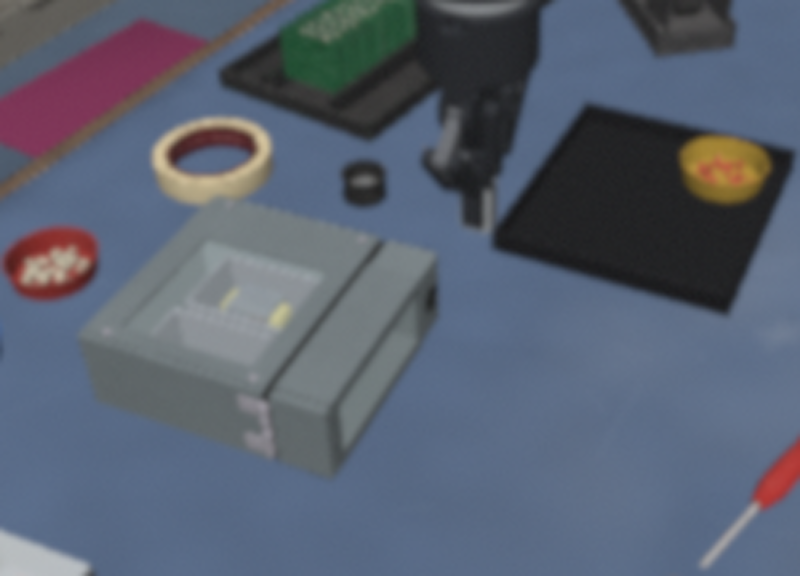

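Request:
move_arm(steps=[{"tx": 0,"ty": 0,"tz": 0.6,"rx": 0,"ry": 0,"rz": 0},{"tx": 0,"ty": 0,"tz": 1.2,"rx": 0,"ry": 0,"rz": 0},{"tx": 0,"ty": 0,"tz": 1.82,"rx": 0,"ry": 0,"rz": 0},{"tx": -0.1,"ty": 0,"tz": 1.82,"rx": 0,"ry": 0,"rz": 0},{"tx": -0.2,"ty": 0,"tz": 1.82,"rx": 0,"ry": 0,"rz": 0},{"tx": -0.3,"ty": 0,"tz": 1.82,"rx": 0,"ry": 0,"rz": 0},{"tx": -0.4,"ty": 0,"tz": 1.82,"rx": 0,"ry": 0,"rz": 0},{"tx": -0.4,"ty": 0,"tz": 1.82,"rx": 0,"ry": 0,"rz": 0}])

```text
time: 3.25
tool_pos: [0.5748, -0.0117, 0.0409]
orientation: [-0.056, 0.998, -0.0, 0.001]
force: [0.0, 0.1, 0.5]
finger_gap: 0.001
```

Request:
move_arm(steps=[{"tx": -0.03,"ty": 0,"tz": 0,"rx": 0,"ry": 0,"rz": 0},{"tx": -0.06,"ty": 0,"tz": 0,"rx": 0,"ry": 0,"rz": 0},{"tx": -0.09,"ty": 0,"tz": 0,"rx": 0,"ry": 0,"rz": 0},{"tx": -0.12,"ty": 0,"tz": 0,"rx": 0,"ry": 0,"rz": 0},{"tx": -0.12,"ty": 0,"tz": 0,"rx": 0,"ry": 0,"rz": 0}])

```text
time: 3.75
tool_pos: [0.5799, -0.011, 0.04]
orientation: [-0.056, 0.998, -0.0, 0.0]
force: [0.5, 0.6, 0.8]
finger_gap: -0.006
```

Request:
move_arm(steps=[{"tx": 0,"ty": -0.17,"tz": 0,"rx": 0,"ry": 0,"rz": 0},{"tx": 0,"ty": -0.17,"tz": 0,"rx": 0,"ry": 0,"rz": 0},{"tx": -0.04,"ty": -0.17,"tz": 0,"rx": 0,"ry": 0,"rz": 0},{"tx": -0.08,"ty": -0.17,"tz": 0,"rx": 0,"ry": 0,"rz": 0},{"tx": -0.12,"ty": -0.17,"tz": 0,"rx": 0,"ry": 0,"rz": 0},{"tx": -0.12,"ty": -0.17,"tz": 0,"rx": 0,"ry": 0,"rz": 0}])

```text
time: 4.35
tool_pos: [0.5865, -0.0187, 0.0399]
orientation: [-0.056, 0.998, -0.0, -0.0]
force: [-2.0, -0.4, 1.1]
finger_gap: 0.002
```

Request:
move_arm(steps=[{"tx": -0.03,"ty": 0,"tz": 0,"rx": 0,"ry": 0,"rz": 0},{"tx": -0.06,"ty": 0,"tz": 0,"rx": 0,"ry": 0,"rz": 0},{"tx": -0.06,"ty": 0,"tz": 0,"rx": 0,"ry": 0,"rz": 0}])

```text
time: 4.65
tool_pos: [0.5893, -0.019, 0.0399]
orientation: [-0.056, 0.998, -0.0, -0.001]
force: [-4.4, -3.1, 3.0]
finger_gap: -0.0
```

Request:
move_arm(steps=[{"tx": -0.02,"ty": 0,"tz": 0,"rx": 0,"ry": 0,"rz": 0},{"tx": -0.04,"ty": 0,"tz": 0,"rx": 0,"ry": 0,"rz": 0},{"tx": -0.04,"ty": 0,"tz": 0,"rx": 0,"ry": 0,"rz": 0}])

```text
time: 4.95
tool_pos: [0.5911, -0.0191, 0.0398]
orientation: [-0.056, 0.998, -0.001, -0.001]
force: [-5.2, -4.5, 2.0]
finger_gap: 0.004
```

Request:
move_arm(steps=[{"tx": 0.25,"ty": 0,"tz": 0,"rx": 0,"ry": 0,"rz": 0},{"tx": 0.6,"ty": 0,"tz": 0,"rx": 0,"ry": 0,"rz": 0},{"tx": 1.0,"ty": -0.3,"tz": 0,"rx": 0,"ry": 0,"rz": 0},{"tx": 1.5,"ty": -0.5,"tz": -0.3,"rx": 0,"ry": 0,"rz": 0},{"tx": 1.9,"ty": -0.5,"tz": -0.8,"rx": 0,"ry": 0,"rz": 0},{"tx": 1.9,"ty": -0.5,"tz": -1.2,"rx": 0,"ry": 0,"rz": 0},{"tx": 1.9,"ty": -0.5,"tz": -1.6,"rx": 0,"ry": 0,"rz": 0},{"tx": 1.9,"ty": -0.5,"tz": -1.6,"rx": 0,"ry": 0,"rz": 0}])

```text
time: 5.75
tool_pos: [0.5011, -0.0538, 0.1221]
orientation: [-0.056, 0.998, -0.0, 0.002]
force: [0.4, -0.3, -1.4]
finger_gap: -0.001
```

Run:
```python
from h import *
d=robot.get_image("top");o,R=grip();print(o["tool_pos"],o["time"])
W=cloud(d);z=W[...,2];win=np.zeros((400,640),bool);win[105:290,200:345]=1
B=np.array([.6342,.0588]);ex=np.array([.9936,.1129]);ey=np.array([-.1129,.9936])
P=W[...,:2]-B;bx=P@ex;by=P@ey
m=win&(z>.055)&(z<.08)&(bx<-.004)&(bx>-.14)&(by>-.1)&(by<.12)
c=np.stack([bx[m],by[m]],1)*1000
r=cv2.minAreaRect(c.astype(np.float32));print(m.sum(),r,cv2.boxPoints(r).round().tolist())
cv2.imwrite("pics/v4.png",cv2.resize(d["pixels"][100:300,210:480],(800,593),interpolation=cv2.INTER_CUBIC)[:,:,::-1])
```

```text
[ 0.50074245 -0.05374004  0.12085465] 5.8
1594 ((-50.718807220458984, 11.990791320800781), (176.21290588378906, 99.73860931396484), 87.82173156738281) [[-104.0, -74.0], [-4.0, -78.0], [2.0, 98.0], [-97.0, 102.0]]
```

View pics/v4.png

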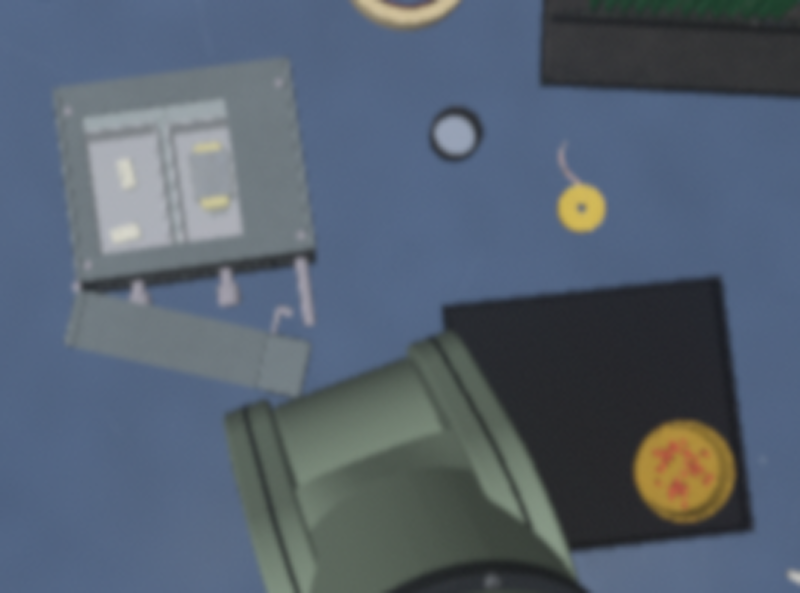

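Request:
move_arm(steps=[{"tx": -0.6,"ty": 0.17,"tz": 0,"rx": 0,"ry": 0,"rz": 0},{"tx": -1.2,"ty": 0.34,"tz": 0,"rx": 0,"ry": 0,"rz": 0},{"tx": -1.8,"ty": 0.52,"tz": 0,"rx": 0,"ry": 0,"rz": 0},{"tx": -2.31,"ty": 0.69,"tz": 0,"rx": 0,"ry": 0,"rz": 0},{"tx": -2.31,"ty": 0.69,"tz": 0,"rx": 0,"ry": 0,"rz": 0},{"tx": -2.31,"ty": 0.69,"tz": 0.3,"rx": 0,"ry": 0,"rz": 0},{"tx": -2.31,"ty": 0.69,"tz": 0.6,"rx": 0,"ry": 0,"rz": 0},{"tx": -2.31,"ty": 0.69,"tz": 0.6,"rx": 0,"ry": 0,"rz": 0}])

```text
time: 6.6
tool_pos: [0.6096, -0.0068, 0.0878]
orientation: [-0.056, 0.998, -0.0, -0.002]
force: [1.0, -0.3, 0.3]
finger_gap: -0.002
```

Request:
move_arm(steps=[{"tx": 0,"ty": 0,"tz": 0.45,"rx": 0,"ry": 0,"rz": 0},{"tx": 0,"ty": 0,"tz": 0.9,"rx": 0,"ry": 0,"rz": 0},{"tx": 0,"ty": 0,"tz": 0.9,"rx": 0,"ry": 0,"rz": 0}])

```text
time: 6.9
tool_pos: [0.6096, -0.0067, 0.0431]
orientation: [-0.056, 0.998, -0.0, -0.002]
force: [0.2, -0.6, 1.8]
finger_gap: 0.001
```

Run:
```python
from h import *
o,R=grip();T=o["tool_pos"];print(T,o["force"])
B=np.array([.6342,.0588]);ex=np.array([.9936,.1129]);ey=np.array([-.1129,.9936])
p0=np.array([(T[:2]-B)@ex,(T[:2]-B)@ey])*1000;print(p0)
# arc of the finger: radius 155 about the hinge, 16 mm behind the door's back
H=np.array([-2.5,88.5])
for a in np.linspace(.3,1.8,16):
    p=H+150*np.array([-np.sin(a),-np.cos(a)])+(-2.5+0)*-np.array([-np.cos(a),np.sin(a)])*-1-15*np.array([-np.cos(a),np.sin(a)])
    s=(p-p0)/50;print(round(a,2),p.round(1),"tx %.2f ty %.2f"%(-s[0],s[1]))
```

```text
[ 0.60963449 -0.00665719  0.04309032] [ 0.20178244 -0.56305506  1.8486997 ]
[-31.79841111 -62.26482104]
0.3 [-30.1 -60. ] tx -0.03 ty 0.05
0.4 [-44.8 -56.5] tx 0.26 ty 0.12
0.5 [-59.1 -51.5] tx 0.55 ty 0.21
0.6 [-72.8 -45.2] tx 0.82 ty 0.34
0.7 [-85.7 -37.5] tx 1.08 ty 0.50
0.8 [-97.9 -28.6] tx 1.32 ty 0.67
0.9 [-109.1  -18.4] tx 1.55 ty 0.88
1.0 [-119.3   -7.3] tx 1.75 ty 1.10
1.1 [-128.2    4.9] tx 1.93 ty 1.34
1.2 [-136.    17.8] tx 2.08 ty 1.60
1.3 [-142.4   31.5] tx 2.21 ty 1.88
1.4 [-147.3   45.8] tx 2.31 ty 2.16
1.5 [-150.9   60.4] tx 2.38 ty 2.45
1.6 [-152.9   75.4] tx 2.42 ty 2.75
1.7 [-153.5   90.5] tx 2.43 ty 3.05
1.8 [-152.6  105.5] tx 2.42 ty 3.36
```

Request:
move_arm(steps=[{"tx": 0.1,"ty": 0.1,"tz": 0,"rx": 0,"ry": 0,"rz": 0},{"tx": 0.33,"ty": 0.15,"tz": 0,"rx": 0,"ry": 0,"rz": 0},{"tx": 0.55,"ty": 0.21,"tz": 0,"rx": 0,"ry": 0,"rz": 0},{"tx": 0.82,"ty": 0.34,"tz": 0,"rx": 0,"ry": 0,"rz": 0},{"tx": 1.08,"ty": 0.5,"tz": 0,"rx": 0,"ry": 0,"rz": 0},{"tx": 1.32,"ty": 0.67,"tz": 0,"rx": 0,"ry": 0,"rz": 0},{"tx": 1.55,"ty": 0.88,"tz": 0,"rx": 0,"ry": 0,"rz": 0},{"tx": 1.75,"ty": 1.1,"tz": 0,"rx": 0,"ry": 0,"rz": 0},{"tx": 1.93,"ty": 1.34,"tz": 0,"rx": 0,"ry": 0,"rz": 0},{"tx": 2.08,"ty": 1.6,"tz": 0,"rx": 0,"ry": 0,"rz": 0}])

```text
time: 7.9
tool_pos: [0.4985, 0.062, 0.0465]
orientation: [-0.056, 0.998, 0.0, 0.001]
force: [0.8, -0.2, 1.0]
finger_gap: -0.001
```

Request:
move_arm(steps=[{"tx": 0.12,"ty": 0.28,"tz": 0,"rx": 0,"ry": 0,"rz": 0},{"tx": 0.22,"ty": 0.56,"tz": 0,"rx": 0,"ry": 0,"rz": 0},{"tx": 0.29,"ty": 0.85,"tz": 0,"rx": 0,"ry": 0,"rz": 0},{"tx": 0.33,"ty": 1.15,"tz": 0,"rx": 0,"ry": 0,"rz": 0},{"tx": 0.34,"ty": 1.4,"tz": 0,"rx": 0,"ry": 0,"rz": 0},{"tx": 0.34,"ty": 1.6,"tz": 0,"rx": 0,"ry": 0,"rz": 0},{"tx": 0.34,"ty": 1.7,"tz": 0,"rx": 0,"ry": 0,"rz": 0},{"tx": 0.34,"ty": 1.7,"tz": 0,"rx": 0,"ry": 0,"rz": 0}])

```text
time: 8.7
tool_pos: [0.4723, 0.1444, 0.0452]
orientation: [-0.056, 0.998, 0.0, 0.0]
force: [-0.8, -0.8, -0.1]
finger_gap: 0.0
```

Run:
```python
from h import *
o,R=grip();T=o["tool_pos"];print(T,o["force"],o["qpos"].round(2) if hasattr(o["qpos"],"round") else o["qpos"])
d=robot.get_image("side")
cv2.imwrite("pics/v5.png",cv2.resize(d["pixels"][120:340,180:430],(680,598),interpolation=cv2.INTER_CUBIC)[:,:,::-1])
```

```text
[0.47234237 0.14436775 0.04517981] [-0.81805872 -0.79479683 -0.11273026] [-0.3   0.93 -0.11  1.95  0.31  0.29  1.01]
```

View pics/v5.png

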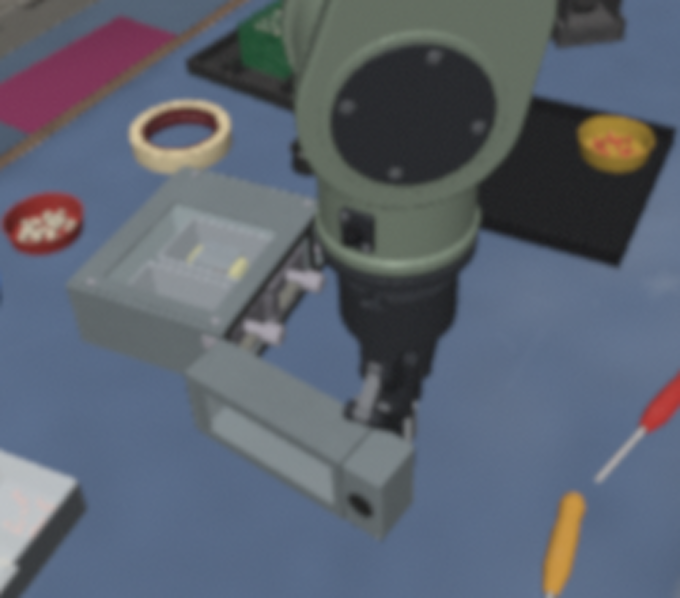

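Request:
move_arm(steps=[{"tx": 0,"ty": -0.3,"tz": 0,"rx": 0,"ry": 0,"rz": 0},{"tx": 0,"ty": -0.7,"tz": -0.3,"rx": 0,"ry": 0,"rz": 0},{"tx": 0,"ty": -1.2,"tz": -1.0,"rx": 0,"ry": 0,"rz": 0},{"tx": 0,"ty": -1.8,"tz": -1.5,"rx": 0,"ry": 0,"rz": 0},{"tx": 0,"ty": -2.47,"tz": -1.5,"rx": 0,"ry": 0,"rz": 0},{"tx": 0,"ty": -2.47,"tz": -1.5,"rx": 0,"ry": 0,"rz": 0}], jaw=35)

```text
time: 9.35
tool_pos: [0.4864, 0.016, 0.1205]
orientation: [-0.053, 0.999, -0.001, 0.0]
force: [0.0, 0.2, 0.4]
finger_gap: 0.409
```

Run:
```python
from h import *
o,R=grip();T=o["tool_pos"];print(T,R[:,1],o["finger_gap"])
d=robot.get_image("top")
cv2.imwrite("pics/v6.png",cv2.resize(d["pixels"][100:260,200:400],(800,640-48),interpolation=cv2.INTER_CUBIC)[:,:,::-1])
B=np.array([.6342,.0588]);ex=np.array([.9936,.1129]);ey=np.array([-.1129,.9936])
def bx(P):
    q=P[...,:2]-B;return np.stack([q@ex,q@ey],-1)*1000
print("v4 knob guess",bx(world(d,287.,198.,.044)),bx(world(d,257,196.,.044)))
for q in("knob_a","drybox_door"):
  for r in robot.trace("top",q)[:3]:
    v,u=np.nonzero(r["region"]);z=.045 if q=="knob_a" else .068
    print(q,r["confidence"],r["rect"],bx(world(d,u.mean(),v.mean(),z)),cv2.minAreaRect(bx(world(d,u,v,z)).astype(np.float32)))
```

```text
[0.48642898 0.01595199 0.12053782] [-0.10517525  0.99445028 -0.00260818] 0.409093948707757
v4 knob guess [-19.21863597 -21.61301628] [-5.44258164 43.8186956 ]
knob_a 0.54 [285.2, 190.6, 5.4, 14.5] [-18.35931912 -20.76881368] ((-16.915727615356445, -20.87642478942871), (15.571454048156738, 26.871017456054688), 82.15880584716797)
drybox_door 0.84 [208.1, 196.3, 34.6, 81.5] [-79.70154015 122.78016242] ((-84.44568634033203, 122.70206451416016), (56.3316764831543, 177.1527557373047), 76.14323425292969)
```

View pics/v6.png

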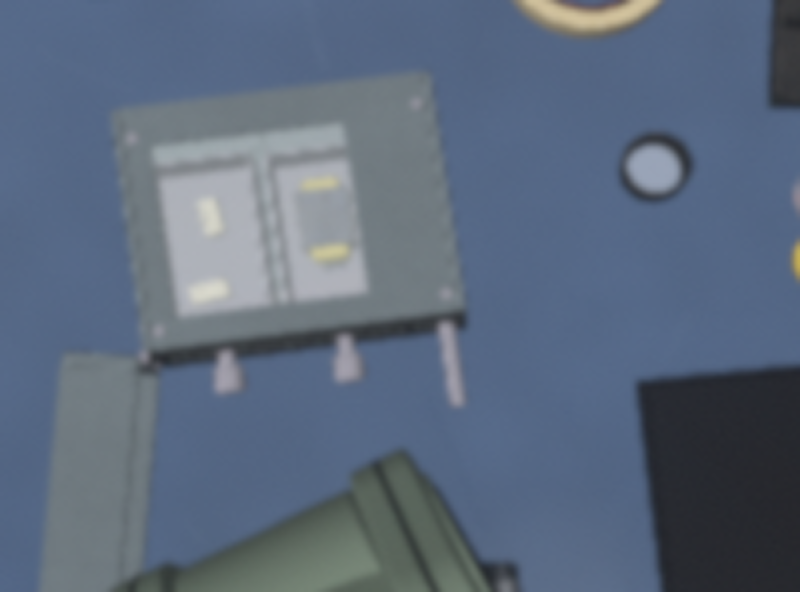

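Request:
move_arm(steps=[{"tx": -0.6,"ty": 0.05,"tz": 0,"rx": 0,"ry": 0,"rz": 0},{"tx": -1.2,"ty": 0.05,"tz": 0,"rx": 0,"ry": 0,"rz": 0},{"tx": -1.8,"ty": 0.05,"tz": 0,"rx": 0,"ry": 0,"rz": 0},{"tx": -2.3,"ty": 0.05,"tz": 0,"rx": 0,"ry": 0,"rz": 0},{"tx": -2.6,"ty": 0.05,"tz": 0,"rx": 0,"ry": 0,"rz": 0},{"tx": -2.6,"ty": 0.05,"tz": 0.5,"rx": 0,"ry": 0,"rz": 0},{"tx": -2.6,"ty": 0.05,"tz": 0.8,"rx": 0,"ry": 0,"rz": 0},{"tx": -2.6,"ty": 0.05,"tz": 0.8,"rx": 0,"ry": 0,"rz": 0}])

```text
time: 10.3
tool_pos: [0.6136, 0.0388, 0.0779]
orientation: [-0.057, 0.998, -0.0, -0.002]
force: [0.2, 0.4, 0.3]
finger_gap: 0.412
```

```bash
cat >> h.py <<'E'
B=np.array([.6342,.0588]);ex=np.array([.9936,.1129]);ey=np.array([-.1129,.9936])
def bx(P):
    q=np.asarray(P)[...,:2]-B;return np.stack([q@ex,q@ey],-1)*1000
E
python3 - <<'E'
from h import *
o,R=grip();T=o["tool_pos"];print(T,bx(T),R[:,1],o["finger_gap"],o["force"])
E
```

```text
[0.61357646 0.03882886 0.07787448] [-22.74629049 -17.51493147] [-1.12904675e-01  9.93605824e-01  2.86920103e-05] 0.41184257569683197 [0.1645534  0.3898427  0.26386383]
```

Request:
move_arm(steps=[{"tx": -0.01,"ty": -0.06,"tz": 0.3,"rx": 0,"ry": 0,"rz": 0},{"tx": -0.01,"ty": -0.06,"tz": 0.7,"rx": 0,"ry": 0,"rz": 0},{"tx": -0.01,"ty": -0.06,"tz": 1.02,"rx": 0,"ry": 0,"rz": 0},{"tx": -0.01,"ty": -0.06,"tz": 1.02,"rx": 0,"ry": 0,"rz": 0}])

```text
time: 10.7
tool_pos: [0.6149, 0.0352, 0.0271]
orientation: [-0.056, 0.998, -0.0, -0.001]
force: [0.1, 0.1, 1.4]
finger_gap: 0.409
```

Request:
move_arm(steps=[{"tx": 0,"ty": 0,"tz": 0,"rx": 0,"ry": 0,"rz": 0},{"tx": 0,"ty": 0,"tz": 0,"rx": 0,"ry": 0,"rz": 0},{"tx": 0,"ty": 0,"tz": 0,"rx": 0,"ry": 0,"rz": 0},{"tx": 0,"ty": 0,"tz": 0,"rx": 0,"ry": 0,"rz": 0},{"tx": 0,"ty": 0,"tz": 0,"rx": 0,"ry": 0,"rz": 0},{"tx": 0,"ty": 0,"tz": 0,"rx": 0,"ry": 0,"rz": 0}], jaw=5, force=30)

```text
time: 11.3
tool_pos: [0.6161, 0.0354, 0.0296]
orientation: [-0.056, 0.998, -0.0, 0.0]
force: [-1.8, -0.2, 6.4]
finger_gap: 0.184
```

Request:
move_arm(steps=[{"tx": 0.06,"ty": 0,"tz": 0,"rx": 0,"ry": 0,"rz": 0},{"tx": 0.18,"ty": 0,"tz": 0,"rx": 0,"ry": 0,"rz": 0},{"tx": 0.32,"ty": 0,"tz": 0,"rx": 0,"ry": 0,"rz": 0},{"tx": 0.46,"ty": 0,"tz": 0,"rx": 0,"ry": 0,"rz": 0},{"tx": 0.6,"ty": 0,"tz": 0,"rx": 0,"ry": 0,"rz": 0},{"tx": 0.74,"ty": 0,"tz": 0,"rx": 0,"ry": 0,"rz": 0},{"tx": 0.88,"ty": 0,"tz": 0,"rx": 0,"ry": 0,"rz": 0},{"tx": 1.0,"ty": 0,"tz": 0,"rx": 0,"ry": 0,"rz": 0},{"tx": 1.1,"ty": 0,"tz": 0,"rx": 0,"ry": 0,"rz": 0},{"tx": 1.1,"ty": 0,"tz": 0,"rx": 0,"ry": 0,"rz": 0}], force=25)

```text
time: 12.3
tool_pos: [0.56, 0.0289, 0.0289]
orientation: [-0.056, 0.998, -0.0, -0.001]
force: [-3.7, -0.3, 1.9]
finger_gap: 0.185
```

Run:
```python
from h import *
o,R=grip();T=o["tool_pos"];print(T,bx(T),o["finger_gap"],o["force"],o["time"])
d=robot.get_image("top")
for q in("drawer_a","transformer","drawer_b"):
  for r in robot.trace("top",q)[:2]:
    v,u=np.nonzero(r["region"]);print(q,r["confidence"],r["rect"],bx(world(d,u,v,.04)).mean(0).round(1))
```

```text
[0.56002576 0.02894566 0.02890703] [-77.07008353 -21.28899846] 0.18476357998776313 [-3.73548048 -0.27470919  1.90874345] 12.3
```

Request:
move_arm(steps=[{"tx": 0.1,"ty": 0,"tz": 0.02,"rx": 0,"ry": 0,"rz": 0},{"tx": 0.24,"ty": 0,"tz": 0.05,"rx": 0,"ry": 0,"rz": 0},{"tx": 0.38,"ty": 0,"tz": 0.08,"rx": 0,"ry": 0,"rz": 0},{"tx": 0.52,"ty": 0,"tz": 0.11,"rx": 0,"ry": 0,"rz": 0},{"tx": 0.66,"ty": 0,"tz": 0.12,"rx": 0,"ry": 0,"rz": 0},{"tx": 0.8,"ty": 0,"tz": 0.12,"rx": 0,"ry": 0,"rz": 0},{"tx": 0.95,"ty": 0,"tz": 0.12,"rx": 0,"ry": 0,"rz": 0},{"tx": 1.1,"ty": 0,"tz": 0.12,"rx": 0,"ry": 0,"rz": 0},{"tx": 1.25,"ty": 0,"tz": 0.12,"rx": 0,"ry": 0,"rz": 0},{"tx": 1.4,"ty": 0,"tz": 0.12,"rx": 0,"ry": 0,"rz": 0}])

```text
time: 13.5
tool_pos: [0.4917, 0.0214, 0.0234]
orientation: [-0.056, 0.998, 0.0, 0.001]
force: [6.3, 1.5, 4.5]
finger_gap: 0.183
```

Request:
move_arm(steps=[{"tx": 0.1,"ty": 0,"tz": 0,"rx": 0,"ry": 0,"rz": 0},{"tx": 0.2,"ty": 0,"tz": 0,"rx": 0,"ry": 0,"rz": 0},{"tx": 0.2,"ty": 0,"tz": 0,"rx": 0,"ry": 0,"rz": 0}])

```text
time: 13.8
tool_pos: [0.4812, 0.0202, 0.0233]
orientation: [-0.056, 0.998, -0.0, 0.0]
force: [-0.2, 1.4, 11.2]
finger_gap: 0.189
```

Run:
```python
from h import *
o,R=grip();T=o["tool_pos"];print(T,bx(T),o["finger_gap"],o["force"],o["time"])
d=robot.get_image("side")
cv2.imwrite("pics/v7.png",cv2.resize(d["pixels"][140:320,180:430],(800,576),interpolation=cv2.INTER_CUBIC)[:,:,::-1])
```

```text
[0.48116719 0.02016708 0.02330103] [-156.41505827  -21.10826208] 0.18877821996919952 [-0.17408574  1.36403835 11.19140594] 13.8
```

View pics/v7.png

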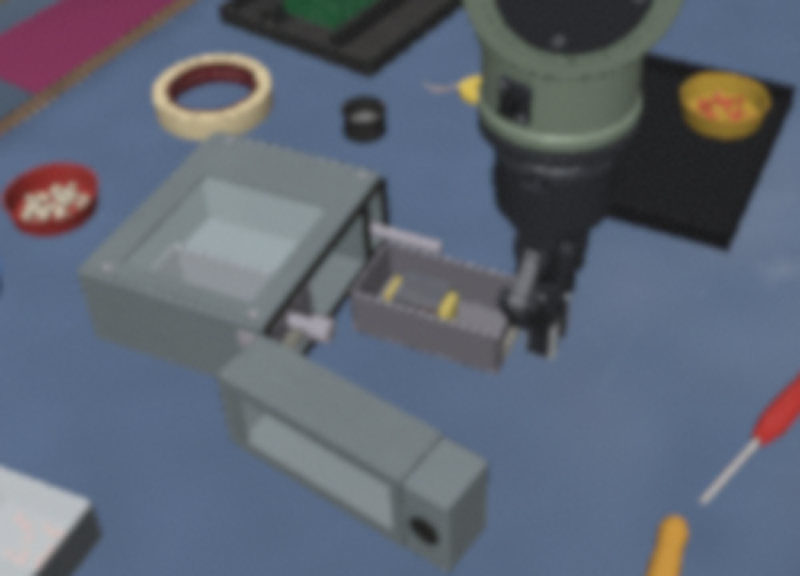

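Request:
move_arm(steps=[{"tx": 0,"ty": 0,"tz": 0,"rx": 0,"ry": 0,"rz": 0},{"tx": 0,"ty": 0,"tz": 0,"rx": 0,"ry": 0,"rz": 0},{"tx": 0,"ty": 0,"tz": 0,"rx": 0,"ry": 0,"rz": 0},{"tx": 0,"ty": 0,"tz": -0.3,"rx": 0,"ry": 0,"rz": 0},{"tx": 0,"ty": 0,"tz": -0.9,"rx": 0,"ry": 0,"rz": 0},{"tx": 0,"ty": 0,"tz": -1.6,"rx": 0,"ry": 0,"rz": 0},{"tx": 0.3,"ty": 0,"tz": -2.2,"rx": 0,"ry": 0,"rz": 0},{"tx": 0.6,"ty": -0.6,"tz": -2.2,"rx": 0,"ry": 0,"rz": 0},{"tx": 0.6,"ty": -1.2,"tz": -2.2,"rx": 0,"ry": 0,"rz": 0},{"tx": 0.6,"ty": -1.2,"tz": -2.2,"rx": 0,"ry": 0,"rz": 0}], jaw=40)

```text
time: 14.85
tool_pos: [0.4583, -0.0464, 0.1331]
orientation: [-0.054, 0.999, -0.001, -0.0]
force: [0.3, 1.3, -0.2]
finger_gap: 0.467
```

Run:
```python
from h import *
o,R=grip();T=o["tool_pos"];print(T,bx(T),R[:,1],o["finger_gap"],o["force"],o["time"])
for n in("top","side"):
  d=robot.get_image(n)
  for q,z in(("drawer_a",.04),("knob_a",.036),("transformer",.03)):
    for r in robot.trace(n,q)[:2]:
      v,u=np.nonzero(r["region"]);P=bx(world(d,u,v,z)).astype(np.float32);print(n,q,round(r["confidence"],2),np.round(r["rect"]),P.mean(0).round(1),cv2.minAreaRect(P))
  cv2.imwrite(f"pics/{n}8.png",d["pixels"][:,:,::-1])
a=cv2.imread("pics/top8.png")
cv2.imwrite("pics/v8.png",cv2.resize(a[100:260,200:400],(750,600),interpolation=cv2.INTER_CUBIC))
```

```text
[ 0.45825009 -0.04642576  0.13307661] [-186.70381668  -84.68757072] [-0.10711483  0.99424497 -0.00182963] 0.46696513344925766 [ 0.28470781  1.34638054 -0.22163501] 14.85
top drawer_a 0.48 [255. 196.   5.  11.] [-18.  46.] ((-17.271926879882812, 45.94481658935547), (13.357064247131348, 20.210050582885742), 82.44245147705078)
top knob_a 0.47 [210. 121. 106. 158.] [31.4 33.1] ((-11.027053833007812, 26.8648681640625), (226.1840362548828, 368.8257751464844), 77.56475830078125)
top knob_a 0.45 [294. 250.   6.  12.] [-152.8  -21.8] ((-150.87026977539062, -22.12009620666504), (15.588421821594238, 28.823040008544922), 82.07349395751953)
top transformer 0.83 [282. 208.  14.  26.] [-63.5 -19.9] ((-64.65457916259766, -19.004371643066406), (31.57698631286621, 52.0220832824707), 82.23457336425781)
top transformer 0.38 [255. 195.   6.  12.] [-15.8  46.9] ((-14.315147399902344, 45.83200454711914), (15.755958557128906, 24.97690200805664), 82.49903869628906)
side drawer_a 0.87 [288. 214.  69.  42.] [-89.3  -3.7] ((-92.17564392089844, -5.0743865966796875), (146.18240356445312, 95.01918029785156), 0.045773498713970184)
side drawer_a 0.7 [268. 230.  15.  18.] [-4.2 46.7] ((-0.828948974609375, 47.54834747314453), (37.681663513183594, 51.42617416381836), 55.698055267333984)
side knob_a 0.57 [340. 242.  19.   1.] [-151.8  -17.7] ((-151.6244354248047, -14.697443008422852), (28.18959617614746, 21.229679107666016), 22.537168502807617)
side transformer 0.72 [302. 224.  23.  18.] [-64.6 -18.5] ((-65.16032409667969, -19.999553680419922), (53.9340705871582, 35.295894622802734), 0.8855071663856506)
```

View pics/v8.png

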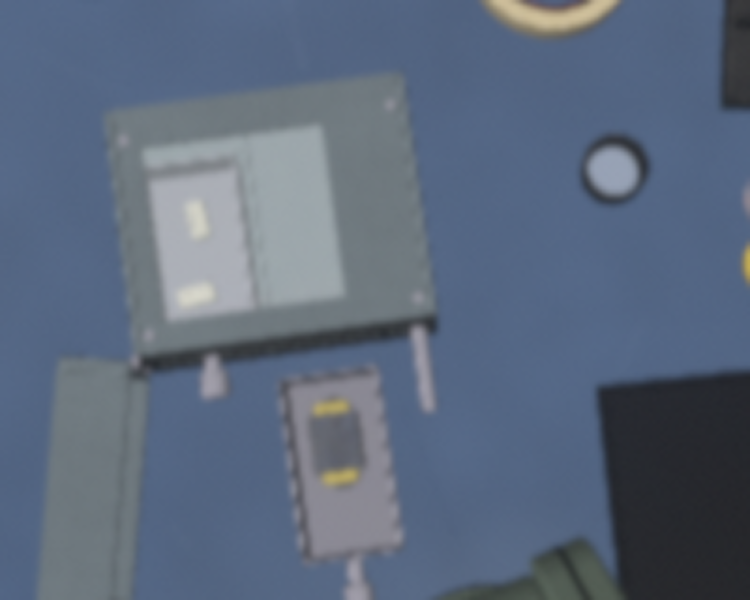

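Run:
```python
from h import *
d=robot.get_image("top")
px=np.array([(280,382),(378,370),(402,548),(305,560)],float)/3.75+[200,100]
P=world(d,px[:,0],px[:,1],.04);b=bx(P);print(b.round(1),b.mean(0),P.mean(0))
W=cloud(d);z=W[...,2];q=bx(W);m=(z>.03)&(z<.05)&(q[...,0]<-8)&(q[...,0]>-140)&(abs(q[...,1]+21)<45)
r=cv2.minAreaRect(q[m].astype(np.float32));print(m.sum(),r)
```

```text
[[ -23.6    7.1]
 [ -24.7  -51.8]
 [-131.7  -51.2]
 [-130.5    6.6]] [-77.61652867 -22.33406441] [0.55960079 0.02784558 0.04      ]
428 ((-80.12939453125, -20.73615074157715), (117.89840698242188, 61.16336441040039), 0.10730069130659103)
```

Request:
move_arm(steps=[{"tx": -0.5,"ty": 0.3,"tz": 0,"rx": 0,"ry": 0,"rz": 0},{"tx": -1.0,"ty": 0.6,"tz": 0,"rx": 0,"ry": 0,"rz": 0},{"tx": -1.6,"ty": 0.9,"tz": 0,"rx": 0,"ry": 0,"rz": 0},{"tx": -2.1,"ty": 1.2,"tz": 0,"rx": 0,"ry": 0,"rz": 0},{"tx": -2.29,"ty": 1.27,"tz": 0,"rx": 0,"ry": 0,"rz": 0},{"tx": -2.29,"ty": 1.27,"tz": 0.3,"rx": 0,"ry": 0,"rz": 0},{"tx": -2.29,"ty": 1.27,"tz": 0.8,"rx": 0,"ry": 0,"rz": 0},{"tx": -2.29,"ty": 1.27,"tz": 0.8,"rx": 0,"ry": 0,"rz": 0}], jaw=85)

```text
time: 16.1
tool_pos: [0.564, 0.0333, 0.0908]
orientation: [-0.056, 0.998, -0.0, -0.002]
force: [0.2, -0.1, 1.2]
finger_gap: 0.999
```

Run:
```python
from h import *
o,R=grip();T=o["tool_pos"];print(T,bx(T),R[:,1],o["finger_gap"],o["force"],o["time"])
```

```text
[0.56396381 0.03329249 0.09079588] [-72.66647935 -17.41459701] [-1.12449494e-01  9.93657437e-01 -1.00925573e-04] 0.9990180065704494 [ 0.214601   -0.11094999  1.24843511] 16.1
```

Request:
move_arm(steps=[{"tx": 0,"ty": -0.075,"tz": 0,"rx": 0,"ry": 0,"rz": 0},{"tx": 0,"ty": -0.075,"tz": 0.3,"rx": 0,"ry": 0,"rz": 0},{"tx": 0,"ty": -0.075,"tz": 0.7,"rx": 0,"ry": 0,"rz": 0},{"tx": 0,"ty": -0.075,"tz": 1.1,"rx": 0,"ry": 0,"rz": 0},{"tx": 0,"ty": -0.075,"tz": 1.4,"rx": 0,"ry": 0,"rz": 0},{"tx": 0,"ty": -0.075,"tz": 1.49,"rx": 0,"ry": 0,"rz": 0},{"tx": 0,"ty": -0.075,"tz": 1.49,"rx": 0,"ry": 0,"rz": 0}])

```text
time: 16.8
tool_pos: [0.5658, 0.0294, 0.0187]
orientation: [-0.056, 0.998, -0.0, -0.0]
force: [-0.1, -0.2, 0.6]
finger_gap: 0.996
```

Request:
move_arm(steps=[{"tx": 0,"ty": 0,"tz": 0,"rx": 0,"ry": 0,"rz": 0},{"tx": 0,"ty": 0,"tz": 0,"rx": 0,"ry": 0,"rz": 0},{"tx": 0,"ty": 0,"tz": 0,"rx": 0,"ry": 0,"rz": 0},{"tx": 0,"ty": 0,"tz": 0,"rx": 0,"ry": 0,"rz": 0},{"tx": 0,"ty": 0,"tz": 0,"rx": 0,"ry": 0,"rz": 0},{"tx": 0,"ty": 0,"tz": 0,"rx": 0,"ry": 0,"rz": 0}], jaw=50, force=60)

```text
time: 17.4
tool_pos: [0.5661, 0.0294, 0.0196]
orientation: [-0.056, 0.998, -0.0, 0.001]
force: [-2.9, 0.2, 10.0]
finger_gap: 0.69
```

Request:
move_arm(steps=[{"tx": 0,"ty": 0,"tz": -0.06,"rx": 0,"ry": 0,"rz": 0},{"tx": 0,"ty": 0,"tz": -0.15,"rx": 0,"ry": 0,"rz": 0},{"tx": 0,"ty": 0,"tz": -0.3,"rx": 0,"ry": 0,"rz": 0},{"tx": 0,"ty": 0,"tz": -0.5,"rx": 0,"ry": 0,"rz": 0},{"tx": 0,"ty": 0,"tz": -0.75,"rx": 0,"ry": 0,"rz": 0},{"tx": 0,"ty": 0,"tz": -1.0,"rx": 0,"ry": 0,"rz": 0},{"tx": 0,"ty": 0,"tz": -1.2,"rx": 0,"ry": 0,"rz": 0},{"tx": 0,"ty": 0,"tz": -1.3,"rx": 0,"ry": 0,"rz": 0},{"tx": 0,"ty": 0,"tz": -1.3,"rx": 0,"ry": 0,"rz": 0}])

```text
time: 18.3
tool_pos: [0.5659, 0.0294, 0.0842]
orientation: [-0.056, 0.998, -0.0, 0.0]
force: [-0.2, -0.5, -5.4]
finger_gap: 0.692
```

Run:
```python
from h import *
o,R=grip();T=o["tool_pos"];print(T,bx(T),R[:,1],o["finger_gap"],o["force"],o["ft_torque"],o["time"])
d=robot.get_image("side")
cv2.imwrite("pics/v9.png",cv2.resize(d["pixels"][140:290,200:400],(800,600),interpolation=cv2.INTER_CUBIC)[:,:,::-1])
```

```text
[0.5659466  0.02936215 0.08423972] [-71.1401143  -21.54364275] [-1.11600295e-01  9.93753168e-01 -1.24790177e-04] 0.6915260875262428 [-0.19616316 -0.45584902 -5.43693527] [-0.01594714  0.00176398 -0.04600976] 18.3
```

View pics/v9.png

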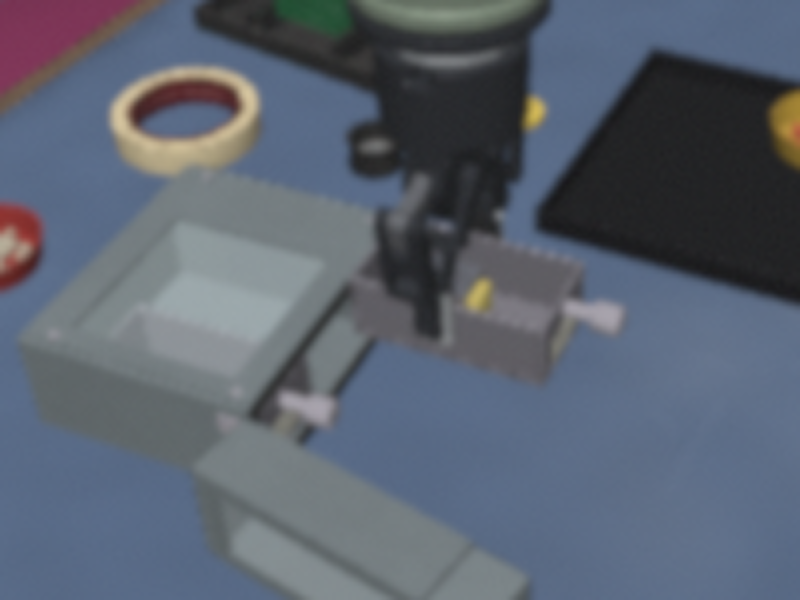

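Request:
move_arm(steps=[{"tx": 0.03,"ty": -0.1,"tz": 0,"rx": 0,"ry": 0,"rz": 0},{"tx": 0.09,"ty": -0.3,"tz": 0,"rx": 0,"ry": 0,"rz": 0},{"tx": 0.18,"ty": -0.6,"tz": 0,"rx": 0,"ry": 0,"rz": 0.05},{"tx": 0.31,"ty": -1.0,"tz": 0,"rx": 0,"ry": 0,"rz": 0.1},{"tx": 0.43,"ty": -1.4,"tz": 0,"rx": 0,"ry": 0,"rz": 0.15},{"tx": 0.55,"ty": -1.8,"tz": 0,"rx": 0,"ry": 0,"rz": 0.2},{"tx": 0.68,"ty": -2.2,"tz": 0,"rx": 0,"ry": 0,"rz": 0.25},{"tx": 0.8,"ty": -2.6,"tz": 0,"rx": 0,"ry": 0,"rz": 0.3},{"tx": 0.89,"ty": -2.9,"tz": 0,"rx": 0,"ry": 0,"rz": 0.35},{"tx": 0.95,"ty": -3.1,"tz": 0,"rx": 0,"ry": 0,"rz": 0.39}])

```text
time: 19.35
tool_pos: [0.5349, -0.1326, 0.0834]
orientation: [-0.038, 0.999, -0.0, -0.0]
force: [0.0, 0.6, -4.6]
finger_gap: 0.688
```

Request:
move_arm(steps=[{"tx": 0.06,"ty": -0.2,"tz": 0,"rx": 0,"ry": 0,"rz": 0},{"tx": 0.15,"ty": -0.5,"tz": 0,"rx": 0,"ry": 0,"rz": 0},{"tx": 0.25,"ty": -0.8,"tz": 0,"rx": 0,"ry": 0,"rz": 0},{"tx": 0.31,"ty": -1.05,"tz": 0,"rx": 0,"ry": 0,"rz": 0},{"tx": 0.34,"ty": -1.2,"tz": 0,"rx": 0,"ry": 0,"rz": 0},{"tx": 0.35,"ty": -1.25,"tz": 0,"rx": 0,"ry": 0,"rz": 0},{"tx": 0.35,"ty": -1.25,"tz": 0,"rx": 0,"ry": 0,"rz": 0}])

```text
time: 20.05
tool_pos: [0.5233, -0.1935, 0.0835]
orientation: [-0.039, 0.999, 0.0, 0.0]
force: [0.3, 0.3, -6.8]
finger_gap: 0.685
```

Run:
```python
from h import *
o,R=grip();T=o["tool_pos"];print(T,R[:,1],o["finger_gap"],o["force"],o["ft_torque"],o["time"])
d=robot.get_image("side")
cv2.imwrite("pics/v10.png",cv2.resize(d["pixels"][120:240,310:450],(700,600),interpolation=cv2.INTER_CUBIC)[:,:,::-1])
```

```text
[ 0.52332441 -0.19346175  0.08351514] [-7.78831202e-02  9.96962482e-01  1.71835492e-04] 0.6850947582733128 [ 0.3285881   0.27468148 -6.82380867] [ 0.05422206  0.00124807 -0.05026322] 20.05
```

View pics/v10.png

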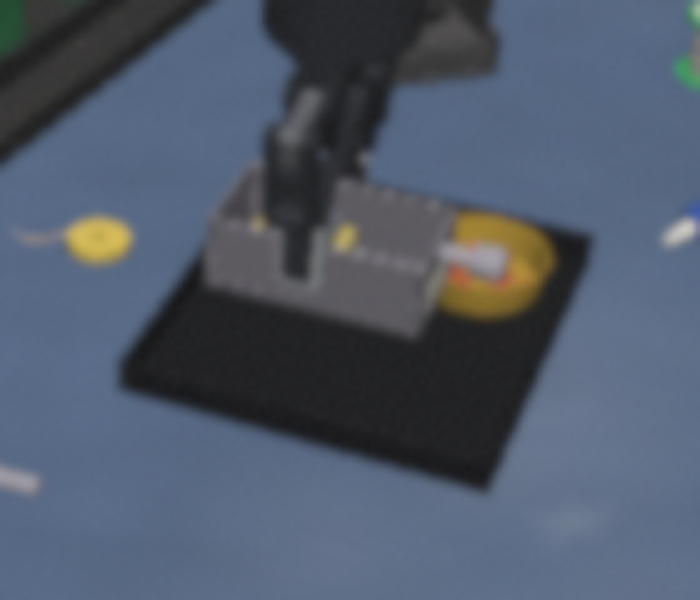

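Request:
move_arm(steps=[{"tx": 0,"ty": 0,"tz": 0.1,"rx": 0,"ry": 0,"rz": 0},{"tx": 0,"ty": 0,"tz": 0.3,"rx": 0,"ry": 0,"rz": 0},{"tx": 0,"ty": 0,"tz": 0.55,"rx": 0,"ry": 0,"rz": 0},{"tx": 0,"ty": 0,"tz": 0.8,"rx": 0,"ry": 0,"rz": 0},{"tx": 0,"ty": 0,"tz": 0.95,"rx": 0,"ry": 0,"rz": 0},{"tx": 0,"ty": 0,"tz": 1.05,"rx": 0,"ry": 0,"rz": 0},{"tx": 0,"ty": 0,"tz": 1.12,"rx": 0,"ry": 0,"rz": 0},{"tx": 0,"ty": 0,"tz": 1.17,"rx": 0,"ry": 0,"rz": 0},{"tx": 0,"ty": 0,"tz": 1.2,"rx": 0,"ry": 0,"rz": 0},{"tx": 0,"ty": 0,"tz": 1.2,"rx": 0,"ry": 0,"rz": 0}])

```text
time: 21.1
tool_pos: [0.5233, -0.1937, 0.0238]
orientation: [-0.039, 0.999, -0.0, 0.0]
force: [-0.3, 0.5, -5.1]
finger_gap: 0.692
```

Request:
move_arm(steps=[{"tx": 0,"ty": 0,"tz": 0.015,"rx": 0,"ry": 0,"rz": 0},{"tx": 0,"ty": 0,"tz": 0.03,"rx": 0,"ry": 0,"rz": 0},{"tx": 0,"ty": 0,"tz": 0.03,"rx": 0,"ry": 0,"rz": 0}])

```text
time: 21.4
tool_pos: [0.5234, -0.1937, 0.0236]
orientation: [-0.039, 0.999, -0.0, 0.0]
force: [-9.0, 3.1, 28.1]
finger_gap: 0.688
```

Request:
move_arm(steps=[{"tx": 0,"ty": 0,"tz": -0.015,"rx": 0,"ry": 0,"rz": 0},{"tx": 0,"ty": 0,"tz": -0.02,"rx": 0,"ry": 0,"rz": 0},{"tx": 0,"ty": 0,"tz": -0.02,"rx": 0,"ry": 0,"rz": 0}])

```text
time: 21.7
tool_pos: [0.5234, -0.1937, 0.0236]
orientation: [-0.039, 0.999, -0.0, 0.0]
force: [-4.0, 0.7, 8.9]
finger_gap: 0.691
```

Request:
move_arm(steps=[{"tx": 0,"ty": 0,"tz": 0,"rx": 0,"ry": 0,"rz": 0},{"tx": 0,"ty": 0,"tz": 0,"rx": 0,"ry": 0,"rz": 0},{"tx": 0,"ty": 0,"tz": 0,"rx": 0,"ry": 0,"rz": 0},{"tx": 0,"ty": 0,"tz": 0,"rx": 0,"ry": 0,"rz": 0}], jaw=72)

```text
time: 22.1
tool_pos: [0.5233, -0.1936, 0.023]
orientation: [-0.039, 0.999, -0.0, 0.0]
force: [-0.7, -0.1, 1.0]
finger_gap: 0.847
```

Request:
move_arm(steps=[{"tx": 0,"ty": 0,"tz": -0.15,"rx": 0,"ry": 0,"rz": 0},{"tx": 0,"ty": 0,"tz": -0.4,"rx": 0,"ry": 0,"rz": 0},{"tx": 0,"ty": 0,"tz": -0.9,"rx": 0,"ry": 0,"rz": 0},{"tx": 0,"ty": 0,"tz": -1.6,"rx": 0,"ry": 0,"rz": 0},{"tx": 0,"ty": 0,"tz": -2.4,"rx": 0,"ry": 0,"rz": 0},{"tx": 0.5,"ty": 0.3,"tz": -3.0,"rx": 0,"ry": 0,"rz": 0},{"tx": 1.0,"ty": 1.0,"tz": -3.0,"rx": 0,"ry": 0,"rz": 0},{"tx": 1.3,"ty": 1.7,"tz": -3.0,"rx": 0,"ry": 0,"rz": 0},{"tx": 1.3,"ty": 2.4,"tz": -3.0,"rx": 0,"ry": 0,"rz": 0},{"tx": 1.3,"ty": 2.4,"tz": -3.0,"rx": 0,"ry": 0,"rz": 0}])

```text
time: 23.1
tool_pos: [0.449, -0.0752, 0.1744]
orientation: [-0.042, 0.999, 0.0, 0.001]
force: [0.6, -0.5, 1.8]
finger_gap: 0.841
```

Run:
```python
from h import *
o,R=grip();print(o["tool_pos"],o["finger_gap"],o["force"],o["time"])
C=np.array([.5132,-.2452]);tx=np.array([.997,.0778]);ty=np.array([-.0778,.997])
d=robot.get_image("top");W=cloud(d)
q=(W[...,:2]-C);q=np.stack([q@tx,q@ty],-1)*1000;z=W[...,2]
m=(z>.036)&(z<.054)&(q[...,0]>-70)&(q[...,0]<90)&(q[...,1]>-5)&(q[...,1]<104)
print("drawer rim in tray frame",m.sum(),cv2.minAreaRect(q[m].astype(np.float32)) if m.sum() else None)
from numpy.linalg import lstsq
A=np.c_[q[m],np.ones(m.sum())];print("rim plane slopes",lstsq(A,z[m]*1000,rcond=None)[0])
for n in("transformer","drybox_door","knob_a","drawer_b"):
  for r in robot.trace("top",n)[:2]:
    v,u=np.nonzero(r["region"]);print(n,round(r["confidence"],2),np.round(r["rect"]),cv2.minAreaRect(bx(world(d,u,v,.06)).astype(np.float32)))
cv2.imwrite("pics/v11.png",cv2.resize(d["pixels"][100:300,200:470],(800,592),interpolation=cv2.INTER_CUBIC)[:,:,::-1])
```

```text
[ 0.44897726 -0.07515799  0.17442022] 0.8405260487183139 [ 0.61959656 -0.49927413  1.80954892] 23.1
drawer rim in tray frame 316 ((7.863285064697266, 50.153228759765625), (61.86172866821289, 111.83451080322266), 89.95789337158203)
rim plane slopes [-4.29227219e-03 -5.41120959e-03  4.09114040e+01]
transformer 0.72 [381. 220.  14.  23.] ((-128.7303924560547, -231.5234375), (34.129398345947266, 51.81725311279297), 87.68811798095703)
drybox_door 0.57 [208. 197.  38.  82.] ((-86.2294921875, 115.53189086914062), (72.31001281738281, 177.82473754882812), 79.09864807128906)
drawer_b 0.71 [372. 214.  37.  50.] ((-143.24346923828125, -231.2259979248047), (69.23435974121094, 110.85987091064453), 87.71786499023438)
```

View pics/v11.png

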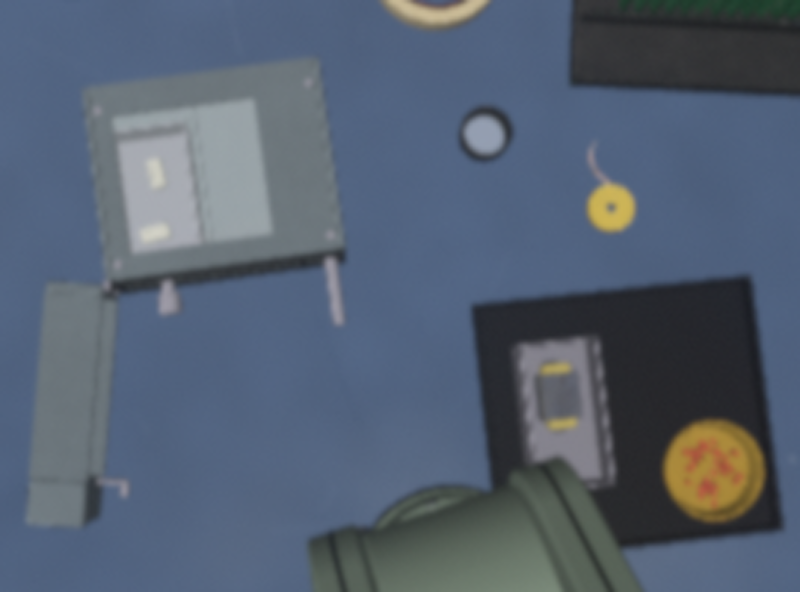

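```bash
python3 -c "
from rig import robot
print(robot.sign_off())"
```

```text
the job is handed in; nothing more can be done
None
```

The job is done and handed in at about 23 s of the 69 s allowed. I pressed the catch free and swung the door to about 1.8 rad, past square, where it still stands. I slid the transformer drawer out onto the bench by its knob and let go. Then I took the drawer by its sides and carried it level to the tray.

**Drawer:** It sits at about x = +8, y = +50 mm in the tray frame, in the free left half. Its rim is level to under 0.01 slope, and the transformer is inside.

**Rest of the scene:** The other drawer is still in the box as it was, and the gripper is clear of everything.

**Disagreements:**
- While setting the drawer down, the tool pressed it into the tray floor with about 28 N for a moment. I eased that to 9 N before letting go.
- The network named the placed drawer "drawer_b". The picture shows the transformer in it, and the two drawers count as one class to the network.
- My two measurements of the drawer's position on the bench differed by 2 to 3 mm. This was harmless, because the placing came out right.

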